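# Dock a cordless wine opener in its charging cradle

### The arm

A 6-joint arm with a two-finger parallel gripper is mounted at the origin on a cart in front of the work surface, level with it; the furniture and walls round the work are solid. World frame = base frame: x ahead of the robot, y to its left, z up, the work surface at z = 0. Lengths are in m, angles in rad, forces in N, time in s.
With the tool pointing down it reaches from about 0.375 to 0.975 m from the base axis. Payload 3.8 kg.
Tool frame: the origin (TCP) lies at the very end of the fingers, on their centre line; the grasp point (between the pads) lies 19 mm behind it (grip_point_offset is the z of the grasp point in the tool frame, in m); z points along the fingers, y is the line along which they close (so a half turn about z gives the same grasp; the last joint's range is limited). The gripper opens to 85 mm and grips with 20 to 120 N. Pads are 22 mm wide; open, the fingers measure 114 mm over their backs; the gripper's body (76 mm by 85 mm) begins 54 mm behind the grasp point. The pads swing forward as they close: fully open they stand 13 mm farther back than shut.
Start: joints at [-1.159, 0.264, 1.604, -0, 1.274, -0.037], TCP at [0.293, -0.608, 0.231] pointing down, gripper open.
Joint ranges: [-2.63, 2.63], [-0.94, 2.18], [0.31, 2.57], [-1.31, 4.45], [0, 2.66], [-2.55, 2.55]. Speed limits (rad/s): [2.57, 2.57, 3.14, 3.14, 3.14, 3.14].

### API

Orientations are given as a rotation vector (axis times angle).
In Python, from plant import * gives the robot as it stands.
- The arm moves only by the shell command python3 -m crank 'ROWS' [OPENING] [FORCE]. ROWS is JSON, a list of rows, each a list of 2 entries, a list of its own where there are three numbers: the shift along the tool's x, y, z normalised to -1 to 1, where 1 is 200 mm, then the turn about the tool's z normalised to -1 to 1, where 1 is 180 degrees. A call has 1 to 5 rows; each row is the pose to reach, as a shift and turn from the pose commanded when the call began, along the tool's axes at that moment, turning the shorter way round; what a row does not reach only later rows make up. A row lasts 1/10 s, in which the tool goes at most 50 mm and 8.59 degrees, less where a joint would pass 70% of its speed; a pose out of reach is approached as far as the arm can. A call with a number of a shift or a turn outside -1 to 1 is refused whole. A call with a gripper value outside its range is refused whole. OPENING is the closure, from 0 (fully open) to 1 (shut), set as the call begins (- or left out, the last holds). The fingers move at their own pace and stop on an object; FORCE is the grip in N (left out, the last holds). Time passes only in rows, so rows that repeat a pose let the fingers close. It gives the time, the measured TCP pose, the force, the opening and the grip force at its end, in the units of the state.
- observe(): the state, without advancing time (a new reading comes with each control period).
- get_image(name): name is "scene" or "top" or "wrist"; returns the picture (420x560x3 uint8, blue, green, red); there is no depth.
- camera_params(name): a dict with "fx", "fy", "cx", "cy" (pixels), "rvec" (rotation vector, rad) and "tvec" (3), from world to camera coordinates, as OpenCV has them. Camera axes: x right, y down, z forward; pixel columns grow to the right and rows downward; lengths in m; the calibration is good to about 2 mm. A picture is of the moment at which its call begins: read the wrist's pose just before it. camera_params takes no time and is no camera call; for the wrist camera it gives the pose at the moment of the call.
- sign_off(): hands the job in; it is judged then, once.
Trained networks look in the newest picture that a camera, given by its name, has taken for a name from the list of things; names that differ only in an ending like _2 or _b are one class to them, and where a whole thing is asked for, a point or a joint stands for the part that bears it (a point fixed in the world has none). Each returns a list of dicts, best first, with "conf" (0 to 1); they miss things now and then, are a little off and sometimes report something else, mostly with a low value. They report only what shows in the picture. A call takes as long as a camera call.
- find_in(thing, camera): "bbox" ([centre column, centre row, width, height] in pixels, round what is visible of it).
- landmark_of(thing, camera): "position" ([column, row] in pixels: a listed point, or the origin of a listed thing).
The state is a dict: "clock": time; "joint_positions": joint angles; "joint_vel": joint speeds; "joint_efforts": joint torques, N m; "eef_pos": TCP position; "tcp_rot": TCP orientation; "ft_force": force on the tool from outside, world axes, zero at the start; "moment": the same for the moment, N m; "grip_width": finger opening in m; "finger_force": force on a finger pad.
Only numpy, scipy, OpenCV 4.12 (cv2) and the standard library are available. Lean on these libraries where they do the work, as an engineer would, in place of code of your own. Each camera call takes 0.05 s, during which the arm holds its last target. There are 200 camera calls.

### The job

Put the cordless wine opener on charge: lay it in the V-groove of the charging cradle near the groove's open end, copper-ringed base towards the stop block, and let go of it. Then slide it gently along the groove until its base is fully home against the stop block and the sprung brass contact is pushed in, and leave it lying there. Do not push or drop it hard, and leave the tumbler, jigger and espresso cup where they are.

Things in the scene. Friction and masses are not known exactly. Their poses are not given: they have to be found in the camera images.
- opener_center (a point): Centre of the cordless wine opener: smooth dark steel cylinder, 36 mm diameter, 130 mm long, about 0.3 kg, lying on its side, axis 18 mm above the worktop. Own x axis: along the barrel to the base, the end with a copper ring and flat brass contact; the other end (-x) is the flat bright steel head. z up. A flat rubber strip underneath, 13 mm wide, stops it rolling. Grip across the barrel's middle
- opener_base (a point): Centre of the flat base face (copper-ringed end) of the opener, 65 mm from its centre along its x axis
- cradle: Charging cradle, fixed. Origin: centre of its underside; x along the groove from the open end to the stop block; z up. Black base plate 250 x 64 x 8 mm; on it a rail 230 mm long (x = -115 to +115 mm), 34 mm wide, with a 90-degree aluminium V-groove, polished: apex 14 mm, lips 28 mm above the underside. The seated opener's axis is 39.5 mm above the underside; fingers can straddle opener and rail
- groove_open (a point): Open end of the groove, on the axis of a seated opener: x = -115 mm, 39.5 mm above the cradle's underside; axes as the cradle's. Laid with its head end level with this point, the opener's centre is at cradle x = -50 mm; with the centre from -75 to -25 mm it is clear of the stop. Sliding it along the groove takes 1 to 3 N, up to 8 N to start it
- contact (a joint): Sprung brass contact, 14 mm diameter, in the face of the stop block, on the opener's axis: 0 = out by 6 mm, 0.006 = flush (m); 0.7 N pushes it in and groove friction holds the opener there. Rigid black block (22 x 42 mm, 62 mm high) clamped with its face anywhere from cradle x = +55 to +95 mm, not measured: look or feel. Force rises steeply there; push with less than 12 N
- tumbler: Bystander: black tumbler, 70 mm wide, 85 mm high, standing on the worktop; origin under its centre. Leave it alone
- jigger: Bystander: steel double-cone jigger, 45 mm wide, 85 mm high, standing on the worktop; origin under its centre. Leave it alone
- espresso_cup: Bystander: white espresso cup with blue inside, 63 x 86 x 50 mm, standing on the worktop; origin under its centre. Leave it alone
- opener: The same wine opener; origin under its centre, 18 mm below it as it lies; axes as for opener_center. Note: a wall shelf hangs over the left of the worktop, its lower edge 0.45 m above it, from about y = +0.18 m leftwards beyond x = 0.5 m: keep the wrist low or clear of it

How it is judged:
By the outcome, as a careful person would: the job done as asked, in the order asked, and still so for the second after the job is handed in, with the robot touching nothing.
It also fails if it takes over 67 s, if anything falls off the work surface, if the arm or the gripper's body presses on something with over 40 N, if the wrist force passes 120 N, or if a joint passes its speed limit or range.

## Working session

There is one attempt and no reset: what is moved stays moved. The work goes in short steps, Python scripts to look and compute and a shell command to move; the robot and the scene stay as the last step left them, time stands still between calls to the robot, and variables do not carry over. Pictures are saved under pics/ and viewed, at most 10 in all, crops included, and the job is handed in when it is done.

```bash
mkdir -p pics; cat > h.py <<'E'
from plant import *
import numpy as np, cv2
from scipy.spatial.transform import Rotation as R
def ray(cam,px):
    c=camera_params(cam); K=np.array([[c['fx'],0,c['cx']],[0,c['fy'],c['cy']],[0,0,1.]])
    M=R.from_rotvec(np.ravel(c['rvec'])).as_matrix(); t=np.ravel(c['tvec'])
    return -M.T@t, M.T@np.linalg.solve(K,[px[0],px[1],1.])
def at(cam,px,z):
    o,d=ray(cam,px); return o+d*(z-o[2])/d[2]
def pix(cam,p):
    c=camera_params(cam); K=np.array([[c['fx'],0,c['cx']],[0,c['fy'],c['cy']],[0,0,1.]])
    return cv2.projectPoints(np.array([p],float),np.ravel(c['rvec']),np.ravel(c['tvec']),K,None)[0].ravel()
def delta(p,yawdir=None):
    "shift in tool axes (normalised) from present TCP to p"
    s=observe(); T=R.from_rotvec(s['tcp_rot']); return (T.inv().apply(np.array(p)-s['eef_pos'])/0.2).round(4)
E
python3 - <<'E'
from h import *
np.set_printoptions(precision=4,suppress=True)
ims=[]
for c in ("scene","top"):
    im=get_image(c); cv2.imwrite(f"pics/{c}0.png",im)
    for n,z in (("opener_center",.018),("opener_base",.018),("cradle",0),("groove_open",.0395),("contact",.0395),("tumbler",0),("jigger",0),("espresso_cup",0)):
        for r in landmark_of(n,c)[:2]: print(c,n,np.round(r['position']),round(r['conf'],2),at(c,r['position'],z))
s=observe(); print(s['clock'],R.from_rotvec(s['tcp_rot']).as_matrix(),s['grip_width'])
E
```

```text
scene opener_center [309. 298.] 0.75 [ 0.5592 -0.0149  0.018 ]
scene opener_center [157. 238.] 0.42 [0.4453 0.2942 0.018 ]
scene opener_base [335. 277.] 0.63 [ 0.6244 -0.0068  0.018 ]
scene cradle [263. 276.] 0.76 [0.5463 0.0918 0.    ]
scene groove_open [216. 293.] 0.8 [0.4424 0.0748 0.0395]Traceback (most recent call last):
  File "<stdin>", line 7, in <module>
ValueError: it knows: cradle, espresso_cup, groove_open, jigger, opener, opener_base, opener_center, tumbler
```

```bash
python3 - <<'E'
from h import *
np.set_printoptions(precision=4,suppress=True)
for c in ("top",):
    im=get_image(c); cv2.imwrite(f"pics/{c}0.png",im)
    for n,z in (("opener_center",.018),("opener_base",.018),("cradle",0),("groove_open",.0395),("tumbler",0),("jigger",0),("espresso_cup",0)):
        for r in landmark_of(n,c)[:2]: print(c,n,np.round(r['position']),round(r['conf'],2),at(c,r['position'],z))
s=observe(); print(s['clock'],R.from_rotvec(s['tcp_rot']).as_matrix(),s['grip_width'])
E
```

```text
top opener_center [359. 246.] 0.65 [ 0.5717 -0.0159  0.018 ]
top opener_base [350. 214.] 0.64 [0.6374 0.004  0.018 ]
top opener_base [361. 248.] 0.24 [ 0.5668 -0.0188  0.018 ]
top cradle [304. 253.] 0.71 [0.5562 0.0956 0.    ]
top groove_open [312. 312.] 0.85 [0.4389 0.08   0.0395]
top tumbler [280. 150.] 0.7 [0.7762 0.1492 0.    ]
top tumbler [334. 140.] 0.68 [0.8001 0.0353 0.    ]
top jigger [279. 151.] 0.82 [0.773  0.1508 0.    ]
top espresso_cup [195. 302.] 0.56 [0.4544 0.314  0.    ]
0.65 [[ 0.901   0.4339  0.    ]
 [ 0.4339 -0.901  -0.0001]
 [ 0.      0.0001 -1.    ]] 0.08558890492787713
```

View pics/scene0.png

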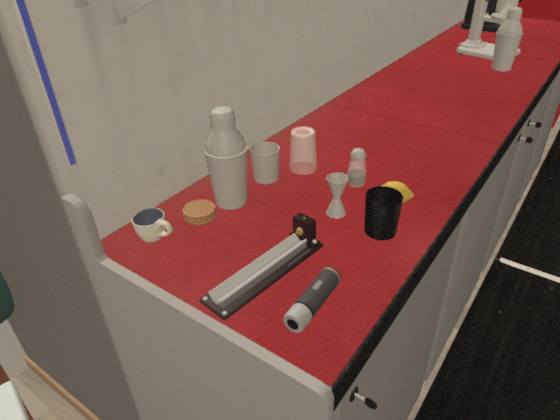

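View pics/top0.png

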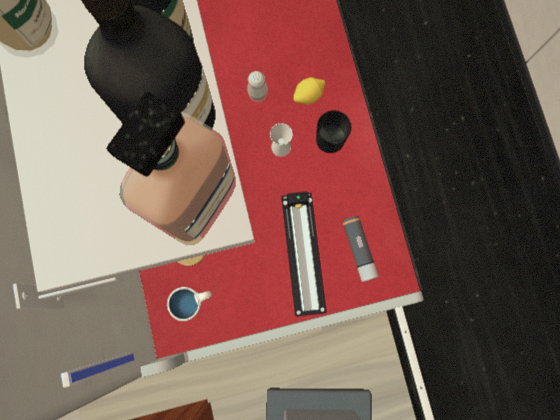

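The scene picture shows the opener at (313,298) with its copper base at the far end, and the cradle from (207,300) to the stop at (303,230). The top picture agrees: opener centre about (360,248), base (350,218), groove from (312,312) to the stop at (297,197). The networks agree with both, so I'll go above the opener.

```bash
python3 - <<'E'
from h import *
a=at('top',(350.5,219),.02);b=at('top',(369,279),.018);print('opener',a,b,(a+b)/2,np.arctan2(*(a-b)[1::-1]))
a=at('top',(286,198),.008);b=at('top',(297,315),.008);c=at('top',(310,194),.008);d=at('top',(326,312),.008)
print('cradle',a,b,c,d,(a+b+c+d)/4,np.arctan2(*(a-b)[1::-1]),np.arctan2(*(c-d)[1::-1]))
print(delta([.567,-.016,.20]))
E
```

```text
opener [0.62606009 0.00229101 0.02      ] [ 0.5047343  -0.03488036  0.018     ] [ 0.56539719 -0.01629467  0.019     ] 0.2972964619438551
cradle [0.66958202 0.13504529 0.008     ] [0.43136611 0.10872335 0.008     ] [0.67918045 0.08518339 0.008     ] [0.43812905 0.05066125 0.008     ] [0.55456441 0.09490332 0.008     ] 0.11004972401630908 0.14224757425640797
[ 2.5195 -2.073   0.1565]
```

```bash
python3 -m crank '[[[0.84,-0.69,0],0],[[0.84,-0.69,0],0],[[0.84,-0.69,0],0],[[0.84,-0.69,0],0],[[0.84,-0.69,0],0]]' 0 30
python3 -m crank '[[[0.84,-0.69,0],0],[[0.84,-0.69,0],0],[[0.84,-0.69,0],0],[[0.84,-0.69,0],0],[[0.84,-0.69,0],0]]'
python3 -m crank '[[[0.84,-0.69,0.1],0.048],[[0.84,-0.69,0.1],0.048],[[0.84,-0.69,0.1],0.048],[[0.84,-0.69,0.1],0.048],[[0.84,-0.69,0.1],0.048]]'
python3 -m crank '[[[0,0,0],0],[[0,0,0],0],[[0,0,0],0]]'
python3 - <<'E'
from h import *
np.set_printoptions(precision=4,suppress=True)
im=get_image("wrist"); cv2.imwrite("pics/w1.png",im)
for n,z in (("opener_center",.018),("opener_base",.018),("cradle",0),("groove_open",.0395)):
    for r in landmark_of(n,"wrist")[:1]: print(n,np.round(r['position']),round(r['conf'],2),at("wrist",r['position'],z))
s=observe(); print(s['clock'],s['eef_pos'],R.from_rotvec(s['tcp_rot']).as_matrix(),s['grip_width'])
E
```

```text
clock: 1.15
eef_pos: [0.3856, -0.4072, 0.2314]
tcp_rot: [-3.061, -0.703, -0.001]
ft_force: [0.5, -0.2, 0.2]
grip_width: 0.0853
finger_force: 0.0
clock: 1.65
eef_pos: [0.4772, -0.2106, 0.2317]
tcp_rot: [-3.061, -0.704, -0.002]
ft_force: [0.7, -1.5, 0.5]
grip_width: 0.0855
finger_force: 0.0
clock: 2.15
eef_pos: [0.5687, -0.0135, 0.2111]
tcp_rot: [-3.106, -0.47, -0.001]
ft_force: [-1.2, 0.4, 0.1]
grip_width: 0.0853
finger_force: 0.0
clock: 2.45
eef_pos: [0.5671, -0.0177, 0.2114]
tcp_rot: [3.106, 0.465, -0.0]
ft_force: [-0.2, -0.1, -0.0]
grip_width: 0.0848
finger_force: 0.0
opener_center [284. 186.] 0.84 [ 0.5676 -0.0184  0.018 ]
opener_base [283. 127.] 0.59 [0.6286 0.0014 0.018 ]
cradle [187. 162.] 0.94 [0.5574 0.0971 0.    ]
groove_open [169. 268.] 0.78 [0.4413 0.0825 0.0395]
2.7 [ 0.5672 -0.0175  0.2116] [[ 0.9564  0.2921  0.0004]
 [ 0.2921 -0.9564 -0.0002]
 [ 0.0003  0.0003 -1.    ]] 0.08548404982662719
```

View pics/w1.png

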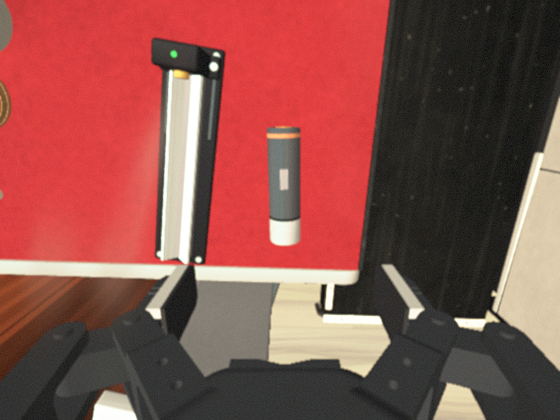

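The wrist picture shows the opener upright in the view at about (284,185), copper base on top (284,130), and the cradle with its stop at (185,55). The centre measures (0.567, -0.018), which is under the TCP, and the yaw is aligned. I'll descend and grip.

```bash
python3 -m crank '[[[0,0,0.25],0],[[0,0,0.5],0],[[0,0,0.7],0],[[0,0,0.85],0],[[0,0,0.9],0]]' 0 40
python3 -m crank '[[[0,0,0.1],0],[[0,0,0.147],0],[[0,0,0.147],0],[[0,0,0.147],0]]'
python3 -m crank '[[[0,0,0],0],[[0,0,0],0],[[0,0,0],0],[[0,0,0],0],[[0,0,0],0]]' 1 40
python3 -m crank '[[[0,0,0],0],[[0,0,0],0],[[0,0,0],0]]'
python3 - <<'E'
from h import *
print([at('wrist',p,.008) for p in ()])
E
```

```text
clock: 3.2
eef_pos: [0.5638, -0.0167, 0.0275]
tcp_rot: [-3.105, -0.465, 0.011]
ft_force: [-0.1, 0.1, -1.0]
grip_width: 0.0852
finger_force: 0.0
clock: 3.6
eef_pos: [0.5683, -0.0166, 0.0031]
tcp_rot: [3.106, 0.466, 0.003]
ft_force: [0.2, 0.3, -0.4]
grip_width: 0.0853
finger_force: 0.0
clock: 4.1
eef_pos: [0.568, -0.0166, 0.0027]
tcp_rot: [3.106, 0.467, 0.002]
ft_force: [-0.9, 0.2, 5.2]
grip_width: 0.0347
finger_force: 39.9
clock: 4.4
eef_pos: [0.568, -0.0165, 0.0027]
tcp_rot: [3.106, 0.467, 0.002]
ft_force: [-1.0, 0.5, 5.7]
grip_width: 0.0346
finger_force: 40.0
[]
```

```bash
python3 -m crank '[[[0,0,-0.1],0],[[0,0,-0.3],0],[[0,0,-0.55],0],[[0,0,-0.8],0],[[0,0,-0.8],0]]' 
python3 -m crank '[[[0,0,0],0],[[0,0,0],0],[[0,0,0],0]]'
python3 - <<'E'
from h import *
np.set_printoptions(precision=4,suppress=True)
im=get_image("wrist"); cv2.imwrite("pics/w2.png",im)
for n,z in (("opener_center",.18),("cradle",0),("groove_open",.0395)):
    for r in landmark_of(n,"wrist")[:1]: print(n,np.round(r['position']),round(r['conf'],2),at("wrist",r['position'],z))
s=observe(); print(s['clock'],s['eef_pos'],s['ft_force'],s['moment'])
a=im[:,100:270]; cv2.imwrite("pics/w2c.png",cv2.resize(im[0:300,80:380],None,fx=2,fy=2,interpolation=cv2.INTER_CUBIC))
E
```

```text
clock: 4.9
eef_pos: [0.5728, -0.0168, 0.17]
tcp_rot: [3.104, 0.466, 0.022]
ft_force: [2.8, -1.1, -3.4]
grip_width: 0.0349
finger_force: 41.2
clock: 5.2
eef_pos: [0.5649, -0.0163, 0.1585]
tcp_rot: [-3.105, -0.466, 0.009]
ft_force: [-0.3, -1.3, -3.1]
grip_width: 0.0348
finger_force: 41.1
opener_center [284. 286.] 0.83 [ 0.5674 -0.0163  0.18  ]
cradle [171. 170.] 0.81 [0.5558 0.0991 0.    ]
groove_open [152. 290.] 0.64 [0.4425 0.083  0.0395]
5.4 [ 0.5664 -0.0164  0.1602] [ 0.7482  0.035  -2.2422] [ 0.0204 -0.0203  0.0786]
```

View pics/w2c.png

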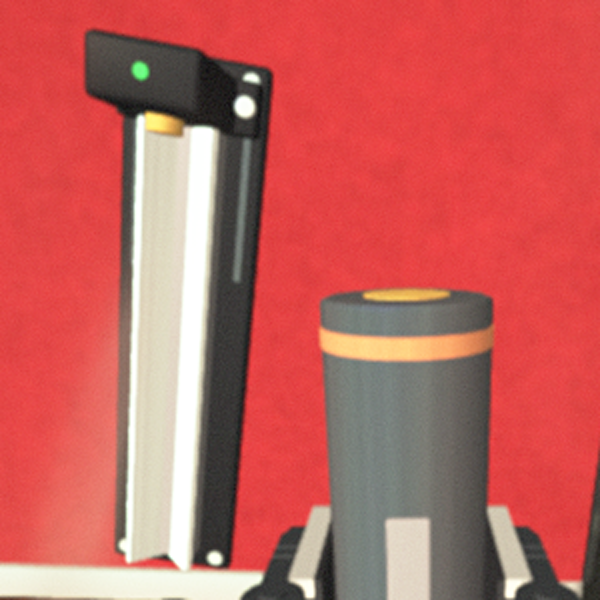

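```bash
python3 - <<'E'
from h import *
np.set_printoptions(precision=4,suppress=True)
f=lambda u,v,z: at('wrist',(80+u/2,v/2),z)
yaw=lambda a,b: np.arctan2(*(a-b)[1::-1])
L=f(140,120,.028),f(126,557,.028); Rr=f(216,130,.028),f(191,566,.028); A=f(184,130,.014),f(171,553,.014)
for n,p in (('L',L),('R',Rr),('A',A)): print(n,*p,yaw(*p))
print('R-L widths',np.linalg.norm(Rr[1]-L[1])); print('contact',f(165,130,.0395))
P=f(245,105,.008),f(215,558,.008); print('screws',P,yaw(*P))
E
```

```text
L [0.6484 0.1238 0.028 ] [0.4446 0.097  0.028 ] 0.13085471999664738
R [0.6539 0.0932 0.028 ] [0.4492 0.0642 0.028 ] 0.14058537574674823
A [0.6506 0.1109 0.014 ] [0.4442 0.079  0.014 ] 0.15365946534999844
R-L widths 0.03310784403094651
contact [0.6474 0.1088 0.0395]
screws (array([0.6685, 0.0894, 0.008 ]), array([0.4441, 0.0569, 0.008 ])) 0.1442717899725059
```

The crop shows the groove lips from (140,120)/(216,130) down to (126,557)/(191,566), with the contact at (165,125). The rail width measures 33 mm, as it should. Cradle yaw is about 0.137, the open end about (0.4435, 0.081), and the stop face roughly +0.09. Next I'll move above the laying place.

```bash
python3 - <<'E'
from h import *
print(delta([.508,.0893,.10]))
E
```

```text
[-0.1231 -0.5905  0.302 ]
```

```bash
python3 -m crank '[[[-0.04,-0.19,0],0.017],[[-0.08,-0.39,0],0.034],[[-0.123,-0.59,0],0.0514],[[-0.123,-0.59,0.15],0.0514],[[-0.123,-0.59,0.3],0.0514]]' 
python3 -m crank '[[[0,0,0],0],[[0,0,0],0],[[0,0,0],0],[[0,0,0],0]]'
python3 - <<'E'
from h import *
np.set_printoptions(precision=4,suppress=True)
s=observe(); r=R.from_rotvec(s['tcp_rot']).as_matrix(); print(s['clock'],s['eef_pos'],np.arctan2(r[1,0],r[0,0]),s['ft_force'])
a=get_image("wrist"); b=get_image("scene")
cv2.imwrite("pics/w3.png",np.vstack([a,b])[:, :] if 0 else cv2.resize(np.hstack([a[:,100:460],b[180:340,160:360].repeat(2,0).repeat(2,1)[:320].copy() if 0 else cv2.resize(b[180:340,170:350],(473,420))]),(800,403)))
E
```

```text
clock: 5.9
eef_pos: [0.5099, 0.0906, 0.1024]
tcp_rot: [-3.134, -0.218, -0.006]
ft_force: [0.4, -0.6, -4.1]
grip_width: 0.0345
finger_force: 41.4
clock: 6.3
eef_pos: [0.5109, 0.089, 0.1038]
tcp_rot: [-3.134, -0.213, -0.005]
ft_force: [-0.3, 0.1, -3.3]
grip_width: 0.0346
finger_force: 41.2
6.3 [0.5109 0.089  0.1038] 0.13594137922563 [-0.3388  0.0894 -3.264 ]
```

View pics/w3.png

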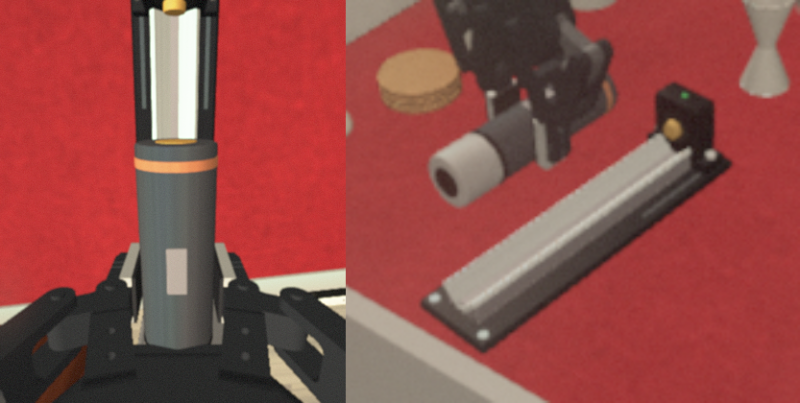

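The wrist view shows the opener in line with the groove: contact at column 174, opener axis at 175, rail from 152 to 197. I'll lower it.

```bash
python3 -m crank '[[[0,0,0.12],0],[[0,0,0.24],0],[[0,0,0.32],0],[[0,0,0.35],0],[[0,0,0.35],0]]' 
python3 -m crank '[[[0,0,0.01],0],[[0,0,0.02],0],[[0,0,0.03],0],[[0,0,0.035],0],[[0,0,0.035],0]]'
python3 -m crank '[[[0,0,0],0],[[0,0,0],0]]'
```

```text
clock: 6.9
eef_pos: [0.5088, 0.089, 0.0315]
tcp_rot: [3.134, 0.214, -0.002]
ft_force: [0.3, -1.2, -2.8]
grip_width: 0.0348
finger_force: 41.3
clock: 7.4
eef_pos: [0.5099, 0.0895, 0.0256]
tcp_rot: [-3.134, -0.214, -0.002]
ft_force: [-0.4, 1.7, 0.2]
grip_width: 0.0349
finger_force: 41.8
clock: 7.6
eef_pos: [0.5099, 0.0895, 0.0256]
tcp_rot: [-3.134, -0.214, -0.002]
ft_force: [-0.1, 3.2, 4.0]
grip_width: 0.0352
finger_force: 41.8
```

```bash
python3 -m crank '[[[0,-0.003,0],0],[[0,-0.003,0.003],0],[[0,-0.003,0.003],0],[[0,-0.003,0.003],0]]'
```

```text
clock: 8.0
eef_pos: [0.5097, 0.0902, 0.025]
tcp_rot: [-3.134, -0.214, -0.002]
ft_force: [0.4, 3.5, 4.6]
grip_width: 0.0346
finger_force: 42.2
```

```bash
python3 -m crank '[[[0,-0.004,0],0],[[0,-0.004,0.003],0],[[0,-0.004,0.003],0],[[0,-0.004,0.003],0]]'
```

```text
clock: 8.4
eef_pos: [0.5096, 0.0905, 0.0246]
tcp_rot: [-3.134, -0.213, -0.002]
ft_force: [-1.2, 1.6, 9.0]
grip_width: 0.0345
finger_force: 42.4
```

```bash
python3 -m crank '[[[0,0,-0.002],0],[[0,0,-0.002],0]]'
python3 -m crank '[[[0,0,0],0],[[0,0,0],0],[[0,0,0],0],[[0,0,0],0],[[0,0,0],0]]' 0.3 40
python3 - <<'E'
from h import *
np.set_printoptions(precision=4,suppress=True)
s=observe(); print(s['clock'],s['eef_pos'],s['ft_force'])
b=get_image("scene"); a=get_image("wrist")
cv2.imwrite("pics/w4.png",cv2.resize(np.hstack([a[:,100:460],cv2.resize(b[180:340,170:350],(473,420))]),(800,403)))
E
```

```text
clock: 8.6
eef_pos: [0.5096, 0.0905, 0.0246]
tcp_rot: [-3.134, -0.214, -0.002]
ft_force: [-0.1, 1.8, 6.5]
grip_width: 0.0348
finger_force: 41.9
clock: 9.1
eef_pos: [0.5087, 0.0904, 0.0238]
tcp_rot: [3.134, 0.214, -0.001]
ft_force: [-0.1, 0.9, 0.1]
grip_width: 0.0599
finger_force: 0.0
9.1 [0.5087 0.0904 0.0238] [-0.1141  0.9278  0.1031]
```

View pics/w4.png

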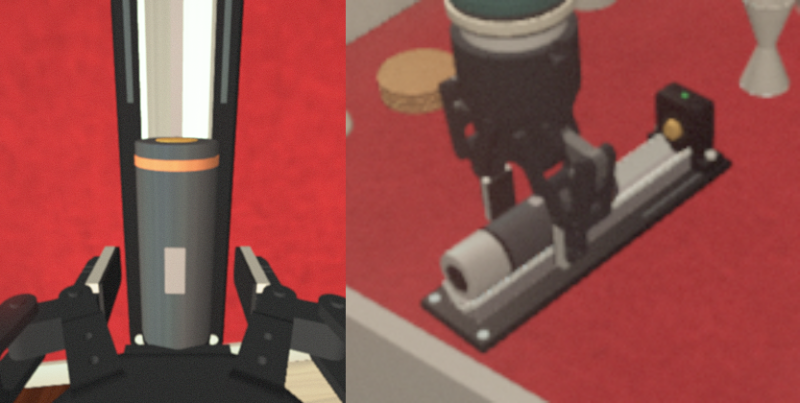

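Seated. The scene view shows the opener lying in the groove with its head level with the open end, and the wrist view shows it centred between the open fingers (column 177). Next I'll retreat upward, go behind the head and close the fingers to use as a pusher.

```bash
python3 -m crank '[[[0,0,-0.08],0],[[0,0,-0.2],0],[[0,0,-0.35],0],[[0,0,-0.4],0],[[0,0,-0.4],0]]' 0
python3 -m crank '[[[-0.2,0,0],0],[[-0.4,0,0],0],[[-0.49,0,0],0],[[-0.49,0,0],0],[[-0.49,0,0],0]]' 1 40
python3 -m crank '[[[0,0,0],0],[[0,0,0],0],[[0,0,0],0]]'
python3 - <<'E'
from h import *
np.set_printoptions(precision=4,suppress=True)
s=observe(); r=R.from_rotvec(s['tcp_rot']).as_matrix(); print(s['clock'],s['eef_pos'],np.arctan2(r[1,0],r[0,0]),s['ft_force'],s['grip_width'])
a=get_image("wrist");b=get_image("scene")
for n,z in (("opener_center",.0395),("opener_base",.0395),("groove_open",.0395)):
  for c in ("wrist","scene"):
    for r in landmark_of(n,c)[:1]: print(c,n,np.round(r['position']),round(r['conf'],2),at(c,r['position'],z))
cv2.imwrite("pics/w5.png",cv2.resize(np.hstack([a[:,100:460],cv2.resize(b[180:340,170:350],(473,420))]),(800,403)))
E
```

```text
clock: 9.7
eef_pos: [0.5107, 0.0907, 0.106]
tcp_rot: [-3.134, -0.214, -0.007]
ft_force: [0.5, 0.6, -0.5]
grip_width: 0.0852
finger_force: 0.0
clock: 10.2
eef_pos: [0.4115, 0.0771, 0.1032]
tcp_rot: [3.134, 0.214, -0.001]
ft_force: [0.6, 0.4, -0.5]
grip_width: 0.0121
finger_force: 0.0
clock: 10.5
eef_pos: [0.4127, 0.0773, 0.1041]
tcp_rot: [-3.134, -0.214, -0.0]
ft_force: [-0.1, 0.2, -0.1]
grip_width: -0.0001
finger_force: 0.0
10.5 [0.4127 0.0773 0.1041] 0.13648354636969973 [-0.08    0.2    -0.1278] -0.0001463544421768642
wrist opener_center [286.  84.] 0.93 [0.5073 0.0889 0.0395]
scene opener_center [243. 270.] 0.78 [0.5052 0.0912 0.0395]
scene opener_base [271. 253.] 0.79 [0.5671 0.0933 0.0395]
scene groove_open [217. 292.] 0.72 [0.4449 0.075  0.0395]
```

View pics/w5.png

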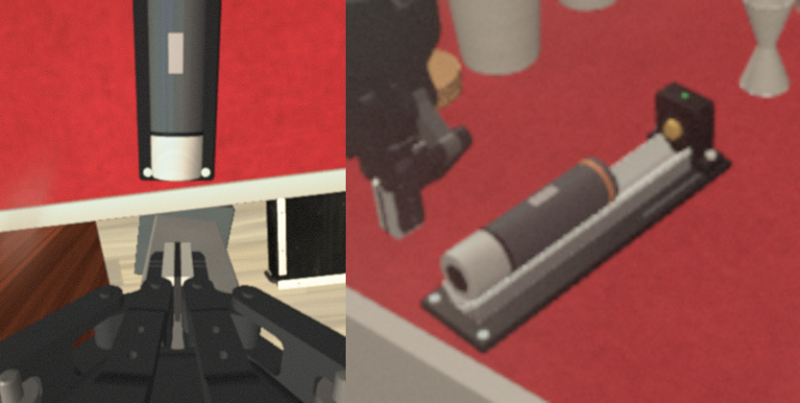

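The wrist view shows the head at (176,178) in line with the closed fingers at column 177, and the opener lies well in the groove. I'll lower behind it and approach.

```bash
python3 -m crank '[[[0,0,0.1],0],[[0,0,0.2],0],[[0,0,0.3],0],[[0,0,0.33],0],[[0,0,0.33],0]]'
python3 -m crank '[[[0.02,0,0],0],[[0.04,0,0],0],[[0.055,0,0],0],[[0.065,0,0],0],[[0.07,0,0],0]]'
python3 -m crank '[[[0.01,0,0],0],[[0.02,0,0],0],[[0.03,0,0],0],[[0.04,0,0],0],[[0.05,0,0],0]]'
python3 -m crank '[[[0.01,0,0],0],[[0.02,0,0],0],[[0.03,0,0],0],[[0.04,0,0],0],[[0.05,0,0],0]]'
```

```text
clock: 11.4
eef_pos: [0.4108, 0.077, 0.0372]
tcp_rot: [3.134, 0.214, -0.004]
ft_force: [1.2, -0.1, 0.7]
grip_width: 0.0001
finger_force: 0.0
clock: 11.9
eef_pos: [0.4264, 0.0791, 0.0385]
tcp_rot: [-3.134, -0.214, -0.001]
ft_force: [-0.3, 0.7, 0.1]
grip_width: -0.0001
finger_force: 0.0
clock: 12.4
eef_pos: [0.4345, 0.0802, 0.0377]
tcp_rot: [3.134, 0.214, -0.004]
ft_force: [-3.7, -1.3, 2.2]
grip_width: -0.0002
finger_force: 1.9
clock: 12.9
eef_pos: [0.4457, 0.0819, 0.038]
tcp_rot: [-3.134, -0.214, 0.0]
ft_force: [-1.3, 0.1, -0.7]
grip_width: 0.0001
finger_force: 0.7
```

```bash
for i in 1; do python3 -m crank '[[[0.01,0,0],0],[[0.02,0,0],0],[[0.03,0,0],0],[[0.04,0,0],0],[[0.05,0,0],0]]'; done
python3 -m crank '[[[0.01,0,0],0],[[0.02,0,0],0],[[0.03,0,0],0],[[0.04,0,0],0],[[0.05,0,0],0]]'
python3 -m crank '[[[0.01,0,0],0],[[0.02,0,0],0],[[0.03,0,0],0],[[0.04,0,0],0],[[0.05,0,0],0]]'
python3 - <<'E'
from h import *
np.set_printoptions(precision=4,suppress=True)
s=observe(); print(s['clock'],s['eef_pos'])
a=get_image("wrist");b=get_image("scene")
for c in ("wrist","scene"):
    for r in landmark_of("opener_base",c)[:1]: print(c,np.round(r['position']),round(r['conf'],2),at(c,r['position'],.0395))
cv2.imwrite("pics/w6.png",cv2.resize(np.hstack([a[:,100:460],cv2.resize(b[180:340,170:350],(473,420))]),(800,403)))
E
```

```text
clock: 13.4
eef_pos: [0.4557, 0.0832, 0.0381]
tcp_rot: [-3.134, -0.214, -0.0]
ft_force: [-1.8, 0.3, 0.3]
grip_width: 0.0003
finger_force: 0.7
clock: 13.9
eef_pos: [0.4656, 0.0845, 0.0381]
tcp_rot: [-3.134, -0.214, -0.0]
ft_force: [-2.3, -0.1, -0.6]
grip_width: 0.0005
finger_force: 0.7
clock: 14.4
eef_pos: [0.4755, 0.0859, 0.0381]
tcp_rot: [3.134, 0.214, 0.0]
ft_force: [-1.0, -0.6, -0.6]
grip_width: 0.0002
finger_force: 0.7
14.4 [0.4755 0.0859 0.0381]
scene [288. 238.] 0.96 [0.6155 0.1062 0.0395]
```

View pics/w6.png

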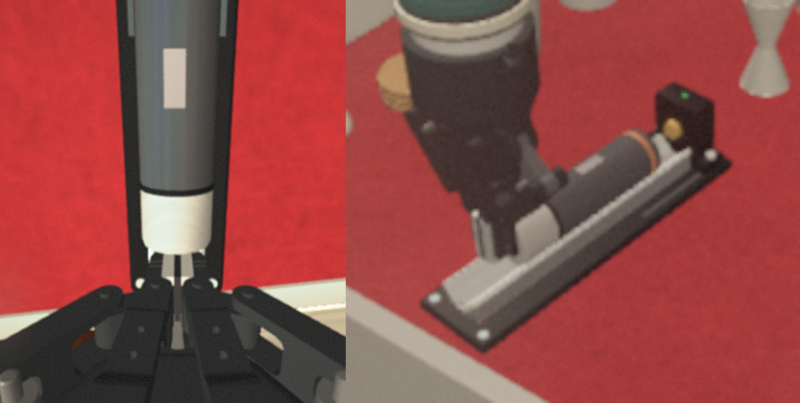

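The scene view shows the base ring at (640,150) and the contact at (672,128), so about 25–30 mm is left. I'll go on slowly.

```bash
python3 -m crank '[[[0.01,0,0],0],[[0.02,0,0],0],[[0.03,0,0],0],[[0.04,0,0],0],[[0.05,0,0],0]]' | sed -n '2p;4p'
for k in 1 ; do python3 -m crank '[[[0.006,0,0],0],[[0.012,0,0],0],[[0.018,0,0],0],[[0.024,0,0],0],[[0.03,0,0],0]]'| sed -n '2p;4p'; done
python3 -m crank '[[[0.005,0,0],0],[[0.01,0,0],0],[[0.015,0,0],0],[[0.02,0,0],0],[[0.025,0,0],0]]'| sed -n '2p;4p'
```

```text
eef_pos: [0.4853, 0.0872, 0.0381]
ft_force: [-3.3, -1.0, 2.4]
eef_pos: [0.4913, 0.088, 0.0381]
ft_force: [-3.4, -1.3, 2.6]
eef_pos: [0.4962, 0.0887, 0.0381]
ft_force: [-3.3, -1.5, 1.8]
```

```bash
python3 -m crank '[[[0.004,0,0],0],[[0.008,0,0],0],[[0.012,0,0],0],[[0.016,0,0],0],[[0.02,0,0],0]]'| sed -n '2p;4p'
python3 -m crank '[[[0.004,0,0],0],[[0.008,0,0],0],[[0.012,0,0],0],[[0.016,0,0],0],[[0.02,0,0],0]]'| sed -n '2p;4p'
python3 - <<'E'
from h import *
b=get_image("scene");a=get_image("wrist")
for r in landmark_of("opener_base","scene")[:1]: print(np.round(r['position']),round(r['conf'],2),at("scene",r['position'],.0395))
cv2.imwrite("pics/w7.png",cv2.resize(b[200:270,240:340],(800,560),interpolation=cv2.INTER_CUBIC))
E
```

```text
eef_pos: [0.5002, 0.0892, 0.0381]
ft_force: [-2.6, -1.6, 1.5]
eef_pos: [0.5041, 0.0898, 0.0381]
ft_force: [-2.2, -1.0, 1.8]
[301. 232.] 0.79 [0.64713524 0.10509288 0.0395    ]
```

View pics/w7.png

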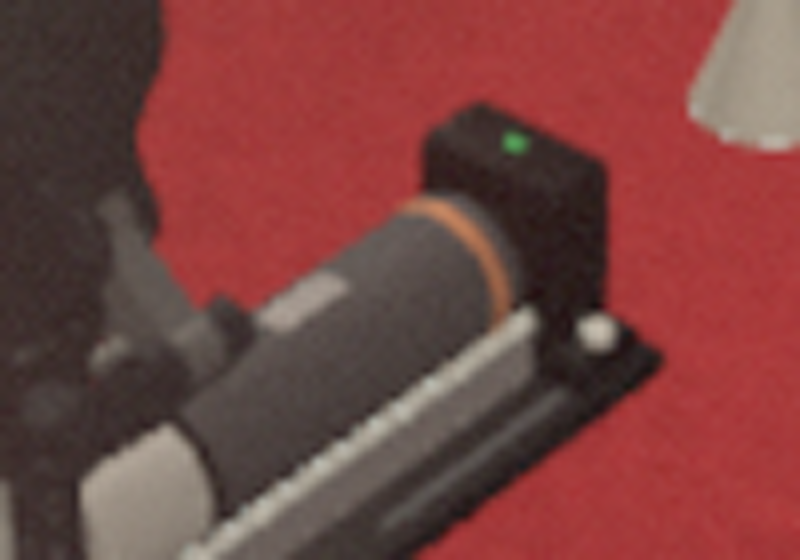

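The crop shows the base end (520,270) a few mm from the stop block. I'll creep on until I feel it.

```bash
python3 -m crank '[[[0.002,0,0],0],[[0.004,0,0],0],[[0.006,0,0],0],[[0.008,0,0],0],[[0.01,0,0],0]]'| sed -n '2p;4p'
python3 -m crank '[[[0.002,0,0],0],[[0.004,0,0],0],[[0.006,0,0],0],[[0.008,0,0],0],[[0.008,0,0],0]]'| sed -n '2p;4p'
```

```text
eef_pos: [0.5059, 0.0901, 0.0381]
ft_force: [-3.0, -0.8, 2.2]
eef_pos: [0.5077, 0.0903, 0.0381]
ft_force: [-2.2, -1.5, 1.8]
```

```bash
python3 -m crank '[[[0.002,0,0],0],[[0.004,0,0],0],[[0.006,0,0],0],[[0.008,0,0],0],[[0.008,0,0],0]]'| sed -n '2p;4p'
```

```text
eef_pos: [0.5093, 0.0905, 0.0381]
ft_force: [-4.1, -1.2, 1.9]
```

```bash
python3 -m crank '[[[0.002,0,0],0],[[0.004,0,0],0],[[0.005,0,0],0],[[0.005,0,0],0],[[0.005,0,0],0]]'| sed -n '2p;4p'
```

```text
eef_pos: [0.5102, 0.0907, 0.0381]
ft_force: [-3.9, -1.1, 2.3]
```

```bash
python3 -m crank '[[[0.002,0,0],0],[[0.004,0,0],0],[[0.006,0,0],0],[[0.006,0,0],0],[[0.006,0,0],0]]'| sed -n '2p;4p'
```

```text
eef_pos: [0.5103, 0.0907, 0.038]
ft_force: [-7.1, -0.1, 4.7]
```

```bash
python3 -m crank '[[[0.002,0,0],0],[[0.004,0,0],0],[[0.006,0,0],0],[[0.006,0,0],0],[[0.006,0,0],0]]'| sed -n '2p;4p'
```

```text
eef_pos: [0.5103, 0.0907, 0.0378]
ft_force: [-9.7, -1.9, 7.3]
```

```bash
python3 -m crank '[[[0.002,0,0],0],[[0.004,0,0],0],[[0.004,0,0],0],[[0.004,0,0],0],[[0.004,0,0],0]]'| sed -n '2p;4p'
```

```text
eef_pos: [0.5103, 0.0907, 0.0377]
ft_force: [-11.0, -2.3, 9.3]
```

The TCP stopped at 0.5103 while the force rose to 11 N, so it is firmly against the stop. I'll back off and look.

```bash
python3 -m crank '[[[-0.01,0,0],0],[[-0.03,0,0],0],[[-0.08,0,0],0],[[-0.15,0,0],0],[[-0.2,0,0],0]]'| sed -n '2p;4p'
python3 -m crank '[[[0,0,-0.1],0],[[0,0,-0.3],0],[[0,0,-0.5],0],[[0,0,-0.5],0],[[0,0,-0.5],0]]'| sed -n '2p;4p'
python3 - <<'E'
from h import *
b=get_image("scene");a=get_image("wrist")
for r in landmark_of("opener_base","scene")[:1]: print(np.round(r['position']),round(r['conf'],2),at("scene",r['position'],.0395))
cv2.imwrite("pics/w8.png",np.hstack([cv2.resize(a[:,160:410],(357,600)),cv2.resize(b[200:300,230:304],(443,600),interpolation=cv2.INTER_CUBIC)]) if 0 else np.hstack([cv2.resize(a[0:300,180:380],(350,525)),cv2.resize(b[200:305,240:330],(450,525),interpolation=cv2.INTER_CUBIC)]))
print(observe()['clock'])
E
```

```text
eef_pos: [0.4724, 0.0855, 0.0379]
ft_force: [0.1, 0.1, -0.7]
eef_pos: [0.4743, 0.0858, 0.1395]
ft_force: [0.3, 0.0, -0.9]
[303. 229.] 0.71 [0.65514322 0.10828201 0.0395    ]
21.9
```

View pics/w8.png

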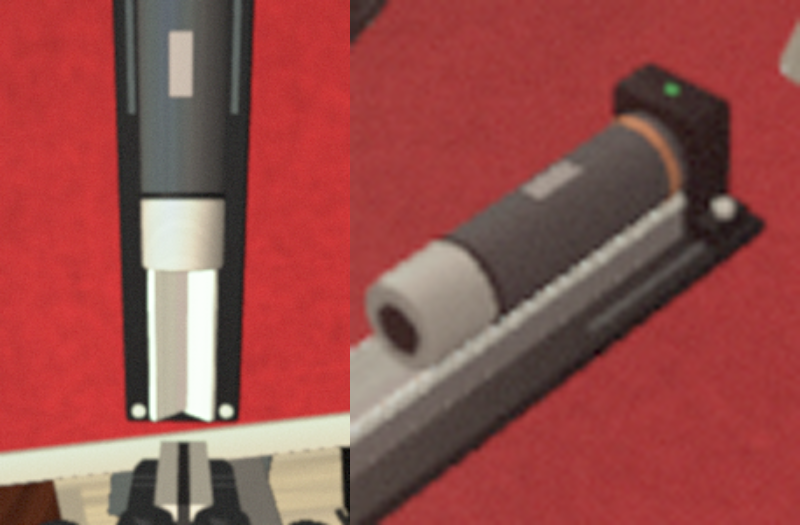

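The opener lies in the groove with its base against the block (ring at (650,155) on the right) and no gap, and the gripper is clear. Handing in.

```bash
python3 -c "
from plant import *
print(sign_off())"
```

```text
the job is handed in; nothing more can be done
None
```

The wine opener is lying in the charging groove with its base fully home against the stop block. The final push peaked at about 11 N, the gripper is clear, the bystanders were not touched, and I handed the job in at about 22 s.

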